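Hang the cabinet door on its lift-off hinges and shut it

ROBOT

A 6-joint arm with a two-finger parallel gripper is mounted at the origin on the work surface; the furniture and walls round the work are solid. World frame = base frame: x ahead of the robot, y to its left, z up, the work surface at z = 0. Lengths are in m, angles in rad, forces in N, time in s.
With the tool pointing down it reaches from about 0.35 to 0.975 m from the base axis. Payload 17.4 kg.
Tool frame: the origin (TCP) lies at the very end of the fingers, on their centre line; the grasp point (between the pads) lies r.grip_depth behind it (r.grip_depth is the distance from the TCP to the grasp point, in m); z points along the fingers, y is the line along which they close (so a half turn about z gives the same grasp; the last joint's range is limited). The gripper opens to 85 mm and grips with 20 to 120 N. Pads are 22 mm wide; open, the fingers measure 114 mm over their backs; the gripper's body (76 mm by 85 mm) begins 54 mm behind the grasp point. The pads swing forward as they close: fully open they stand 13 mm farther back than shut.
Start: joints at [-1.383, 0.116, 1.442, -0, 1.584, -0.038], TCP at [0.151, -0.658, 0.199] pointing down, gripper open.
Joint ranges: [-2.83, 2.83], [-0.83, 2.19], [0.07, 2.5], [-1.14, 4.28], [0.01, 3], [-2.97, 2.97]. Speed limits (rad/s): [1.89, 1.89, 2.22, 3.14, 3.14, 3.14].

INTERFACE

Orientations are given as a rotation vector (axis times angle).
In Python, from station import r, cams gives the robot as it stands.
- The arm moves only by the tool play_rows, never from a script. Its argument "increments" is a list that holds one entry, the list of rows, each a list of 7 numbers: the shift along the tool's x, y, z in mm, then the turn, a rotation vector about the tool's x, y, z in rad, then the opening, from 0 (shut) to 1 (fully open). A call has 1 to 12 rows; each row shifts and turns the commanded pose from where the row before left it, along the tool's axes as they then stand; what a row does not reach is not made up. A row lasts 1/8 s, in which the tool goes at most 62.5 mm and 10.7 degrees, less where a joint would pass 70% of its speed; a pose out of reach is approached as far as the arm can. A call with a gripper value outside its range is refused whole. The fingers move at their own pace and stop on an object; the grip force is fixed at half the most. Time passes only in rows, so rows that do not move let the fingers close. It gives the time, the measured TCP pose, the force, the opening and the grip force at its end, in the units of the state.
- r.state(): the state, without advancing time (a new reading comes with each control period).
- cams.grab_frame(name): name is "side" or "top" or "wrist"; returns (picture, depth): 384x512x3 uint8, red, green, blue; 384x512 float32, m along the optical axis (not along the pixel's ray), 0 where there is no reading.
- cams.calibration(name): a dict with "vfov" (degrees; the focal length in pixels is half the picture's height over the tangent of half this angle, whatever the lens; pixels are square), "cx", "cy" (the principal point, pixels), "pose" (4x4, takes a point from camera to world coordinates); the wrist camera has in their place "hand_eye" (4x4, takes a point from camera to tool coordinates, whose origin is the TCP and whose axes are the flange's). Camera axes: x right, y down, z forward; pixel columns grow to the right and rows downward; lengths in m; the calibration is good to about 2 mm. A picture is of the moment at which its call begins: read the wrist's pose just before it. calibration takes no time and is no camera call.
- r.finish_job(): hands the job in; it is judged then, once.
The state is a dict: "time_s": time; "joint_pos": joint angles; "joint_velocities": joint speeds; "tau": joint torques, N m; "ee_pos": TCP position; "tcp_rot": TCP orientation; "force": force on the tool from outside, world axes, zero at the start; "wrist_torque": the same for the moment, N m; "grip_width": finger opening in m; "gripper_force": force on a finger pad.
Only numpy, scipy, OpenCV 4.12 (cv2) and the standard library are available. Lean on these libraries where they do the work, as an engineer would, in place of code of your own. Each camera call takes 0.05 s, during which the arm holds its last target. There are 200 camera calls.

TASK

Lift the small plywood door out of the rack it leans in and hang it back on the cabinet: lower it, still held, until both of its hinge knuckles have gone over the two upright hinge pins and sit fully home. Then swing the door fully shut and leave it, without disturbing the screw tin, the mitre gauge or the offcut that lie round the work.

Things in the scene. Friction and masses are not known exactly. Their poses are not given: they have to be found in the camera images.
- door_centre (a point): Centre of the loose plywood door panel: 150 mm wide (y), 186 mm high (z, up when hung), 14 mm thick (x). Its -x face is the outer one, with a wooden knob 22 mm across standing 22 mm out, 51 mm to -y and 18 mm below this point; +x is the plain back. The hinge knuckles are at its +y edge; -y is the free edge. Mass 0.27 to 0.43 kg, centred within 3 mm of this point.
- door: The whole door, same axes; origin at the middle of its lower edge, 93 mm below door_centre. At the start it leans back in the rack, 0.55 rad (31.5 deg) from upright, top edge up; its upper 70 mm stand clear past the rack's bars, so it can be pinched across its 14 mm at the top edge, along its own sloping plane.
- knuckle_low (a point): Centre of the lower mouth of the door's lower hinge knuckle: a steel tube 24 mm long along the door's z, 16 mm outside, 10 mm inside diameter, open at both ends. It lies in the plane of the door's back face, 10 mm beyond the +y edge, at (7, 85, -53) mm from door_centre in the door's axes. Axes as the door's.
- knuckle_top (a point): The same point of the door's upper knuckle, 100 mm above the lower one along the door's z, at (7, 85, 47) mm from door_centre.
- pin_low (a point): Foot of the cabinet's lower hinge pin, on the flat shoulder (15 mm across) on which the knuckle's lower mouth comes to sit. The steel pin is 8 mm thick and stands 20 mm up from here, its last 5 mm tapering to 3 mm. 50 mm above the worktop, at (-57, 85, 50) mm from cabinet in its axes. Axes as the cabinet's.
- pin_top (a point): The same point of the upper pin, equal in shape, straight above the lower one, 150 mm above the worktop. Hung, the door turns easily about the pins' common upright axis, with a little friction and no spring or catch, and stays where it is left.
- cabinet: Open plywood cabinet fixed on the worktop; origin under its centre. 110 mm deep (x), 150 wide (y), top 198 mm up. The open front faces -x, at x = -55 mm, with 2 mm bumpers near -y; the pins stand in the open beside its +y side. Shut, the door has the cabinet's axes and its centre at (-64, 0, 103) mm; it opens to 180 deg and more, the free edge going to -x, then +y.
- rack: Wooden rack fixed on the worktop; origin at worktop height. Base 130 x 130 x 12 mm, centred 10 mm to +x; a 10 mm lip before the door's foot; two sloping bars 14 mm wide, 90 mm apart, behind the door; highest point about 115 mm. The leaning door's y runs along the rack's y, its outer face looks to the rack's -x and up, its top leans to +x.
- screw_tin: Bystander: round grey tin of screws, 86 mm across, 38 mm high, loose; origin at the centre of its underside.
- mitre_gauge: Bystander: orange and black mitre gauge, a quarter wheel on a foot, 50 x 110 x 97 mm, long side along its y, loose; origin at the centre of its underside.
- offcut: Bystander: small block of wood, 55 x 85 x 22 mm, loose; origin at the centre of its underside.
Mind the look-alikes: they are no part of the job. Of the things that look like the door, the larger one is meant.

How it is judged:
By the outcome, as a careful person would: the job done as asked, in the order asked, and still so for the second after the job is handed in, with the robot touching nothing.
It also fails if it takes over 67 s, if anything falls off the work surface, if the arm or the gripper's body presses on something with over 40 N, if the wrist force passes 120 N, or if a joint passes its speed limit or range.

## Working session

There is one attempt and no reset: what is moved stays moved. The work goes in short steps, Python scripts to look and compute and a tool call to move; the robot and the scene stay as the last step left them, time stands still between calls to the robot, and variables do not carry over. Pictures are saved under pics/ and viewed, at most 10 in all, crops included, and the job is handed in when it is done.

Besides the shell and the picture viewer there is one more tool, called after "Call:" as name(argument=value, ...), one argument or row to a line, values as JSON. play_rows: Moves the arm, as the interface text tells. Its arguments: {"type":"object","properties":{"increments":{"type":"array","items":{"type":"array","items":{"type":"array","items":{"type":"number"}}}}},"required":["increments"]}

```bash
mkdir -p pics
cat > h.py <<'E'
import numpy as np, cv2
from station import r, cams
from scipy.spatial.transform import Rotation as R
def shot(n,f):
    im,d=cams.grab_frame(n); cv2.imwrite(f'pics/{f}.png',im[...,::-1]); np.save(f'pics/{f}.npy',d); return im,d
def world(n,d,pose=None):
    c=cams.calibration(n); h,w=d.shape; f=h/2/np.tan(np.radians(c['vfov'])/2)
    v,u=np.mgrid[:h,:w]; P=np.stack([(u-c['cx'])*d/f,(v-c['cy'])*d/f,d],-1)
    T=np.array(c['pose'] if pose is None else pose@np.array(c['hand_eye']))
    return P@T[:3,:3].T+T[:3,3]
def tcp():
    s=r.state(); T=np.eye(4); T[:3,:3]=R.from_rotvec(s['tcp_rot']).as_matrix(); T[:3,3]=s['ee_pos']; return T
E
python3 - <<'E'
from h import *
a,_=shot('top','top1'); b,_=shot('side','side1')
s=r.state(); print(s,r.grip_depth)
for n in('top','side'):print(n,cams.calibration(n))
E
```

```text
{'time_s': 0.1, 'joint_pos': array([-1.38279559e+00,  1.16422448e-01,  1.44216457e+00, -3.00414249e-06,
        1.58401183e+00, -3.78255350e-02]), 'joint_velocities': array([-9.33009514e-04, -8.48308398e-04, -2.19879344e-03, -6.72650176e-05,
        1.68099269e-03, -6.06202609e-05]), 'tau': array([ 4.08522304e-03, -7.33661699e+01, -6.33785534e+01, -5.52630198e-06,
        5.28823395e-03, -9.24687527e-06]), 'ee_pos': array([ 0.15107734, -0.65767486,  0.19836756]), 'tcp_rot': array([-3.12059051e+00, -3.53860722e-01,  1.23232038e-04]), 'force': array([ 0.09886317, -0.07395179,  0.11413786]), 'wrist_torque': array([0.0552533 , 0.01905727, 0.0015561 ]), 'gripper_force': 0.0, 'grip_width': 0.08560457745202701} 0.0187
top {'vfov': 42.2148599510262, 'cx': 255.15030460884083, 'cy': 194.71573290543816, 'pose': array([[ 0.01574597, -0.98561457,  0.16827356,  0.10202508],
       [-0.99882352, -0.00778519,  0.04786401, -0.04671022],
       [-0.04586543, -0.16882925, -0.9845776 ,  1.82800869],
       [ 0.        ,  0.        ,  0.        ,  1.        ]])}
side {'vfov': 46.37158887546332, 'cx': 258.04474515444355, 'cy': 192.77486112042033, 'pose': array([[-0.86467992, -0.18666097,  0.46635429, -0.23413483],
       [-0.50212595,  0.34720273, -0.79203522,  1.08416276],
       [-0.01407742, -0.91902554, -0.39394654,  0.62233642],
       [ 0.        ,  0.        ,  0.        ,  1.        ]])}
```

View pics/top1.png

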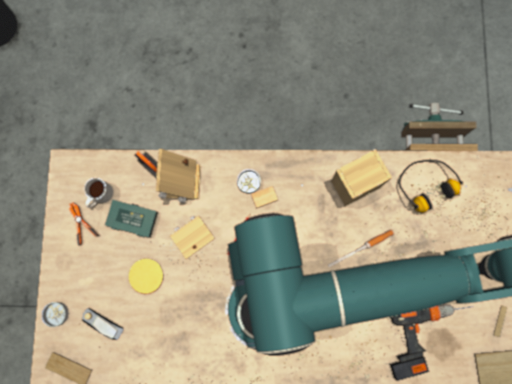

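View pics/side1.png

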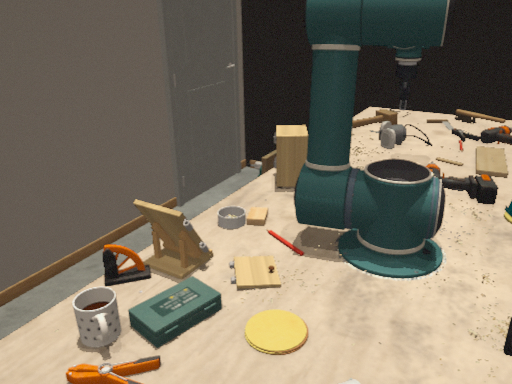

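The top view shows the candidate doors: the one leaning in the rack at (178,175), and a smaller panel lying flat at (192,237). The leaning one is larger and in the rack, as described. The cabinet is at (362,177), the tin at (249,181), the offcut at (264,197) and the gauge at (148,163). I'll enlarge to confirm.

Run:
```python
from h import *
t=cv2.imread('pics/top1.png'); s=cv2.imread('pics/side1.png')
A=cv2.resize(t[140:220,130:230],(400,320),interpolation=2); B=cv2.resize(t[140:220,310:410],(400,320),interpolation=2)
C=cv2.resize(s[190:280,130:230],(400,280),interpolation=2)
D=cv2.resize(s[110:200,250:350],(400,280),interpolation=2)
cv2.imwrite('pics/c1.png',np.vstack([np.hstack([A,B]),np.hstack([C,D])]))
W=world('top',np.load('pics/top1.npy'))
for nm,(u0,u1,v0,v1),zl in (('door',(156,204,148,206),.06),('cab',(330,395,148,206),.17)):
    p=W[v0:v1,u0:u1].reshape(-1,3); p=p[(p[:,2]>zl)&(p[:,2]<.4)]
    # ransac plane
    rng=np.random.default_rng(0);best=None
    for _ in range(300):
        a=p[rng.choice(len(p),3,0)]; n=np.cross(a[1]-a[0],a[2]-a[0]); 
        if np.linalg.norm(n)<1e-9: continue
        n/=np.linalg.norm(n); m=abs((p-a[0])@n)<.004
        if best is None or m.sum()>best.sum(): best=m
    q=p[best]; c=q.mean(0); n=np.linalg.svd(q-c)[2][2]; n*=np.sign(n[2])
    print(nm,len(p),len(q),c,n,'min',q.min(0),'max',q.max(0))
    e=np.cross([0,0,1],n) if nm=='door' else np.array([1,0,0]); e/=np.linalg.norm(e); f=np.cross(n,e)
    k=np.stack([(q-c)@e,(q-c)@f],-1).astype(np.float32)
    rc=cv2.minAreaRect(k); print(rc); 
    for x in cv2.boxPoints(rc): print('  corner',c+x[0]*e+x[1]*f)
```

```text
door 1332 969 [0.46664703 0.33056859 0.12479546] [-0.02374941 -0.8474456   0.53035075] min [0.37862202 0.28504448 0.06005039] max [0.54605568 0.37143151 0.18362368]
((-0.004707135260105133, -0.004778601229190826), (0.16744786500930786, 0.14674052596092224), 0.1880805343389511)
  corner [0.37902534 0.36927006 0.18271264]
  corner [0.37732672 0.29146358 0.05830988]
  corner [0.54471614 0.28706417 0.05877588]
  corner [0.54641476 0.36487065 0.18317865]
cab 1545 1034 [ 0.45632198 -0.32915572  0.19772683] [ 0.00268411 -0.00499844  0.99998391] min [ 0.37504103 -0.41697388  0.1934103 ] max [ 0.53885472 -0.23567681  0.20207957]Traceback (most recent call last):
  File "<stdin>", line 19, in <module>
numpy._core._exceptions._UFuncOutputCastingError: Cannot cast ufunc 'divide' output from dtype('float64') to dtype('int64') with casting rule 'same_kind'
```

View pics/c1.png

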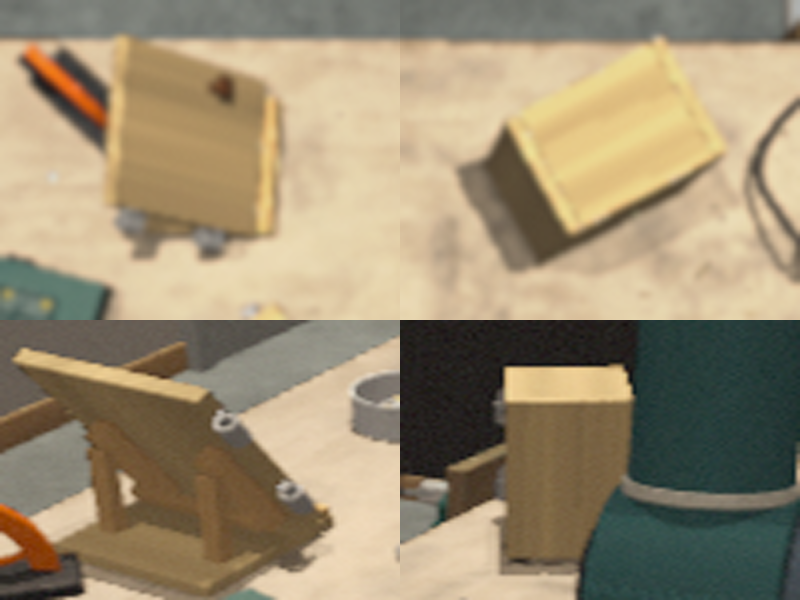

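The crop confirms the door: the large panel with knob at crop (220,88), i.e. px (185,162), and both steel knuckles at the -x world end, px (162,194) and (182,199). The cabinet's pins are on its far side, with their grey brackets at the left edge in the side crop, so the front faces away from the robot.

Run:
```python
from h import *
c=cams.calibration('wrist'); print({k:np.round(v,3) for k,v in c.items()})
W=world('top',np.load('pics/top1.npy'))
p=W[140:215,325:400].reshape(-1,3); q=p[abs(p[:,2]-.198)<.008]
rc=cv2.minAreaRect(q[:,:2].astype(np.float32)); print(rc, cv2.boxPoints(rc))
S=world('side',np.load('pics/side1.npy'))
p=W.reshape(-1,3); t=p[(abs(p[:,2])<.01)&(p[:,1]>-.6)&(p[:,1]<.5)]; print('table xmax',np.percentile(t[:,0],99.9))
# small grey stuff left of cabinet in the side view
for (u,v) in [(274,138),(275,141),(276,162),(275,160),(276,135)]: print(u,v,S[v,u])
# door from side+top combined yaw: top edge
p=W[145:210,155:205].reshape(-1,3); p=p[(p[:,2]>.172)&(p[:,2]<.3)]; print(len(p),p.min(0),p.max(0))
print('line',np.polyfit(p[:,0],p[:,1],1))
# gauge
for n,(u,v) in {'gauge':(145,160),'gauge2':(150,168),'tin':(249,175),'off':(264,197),'vise':(440,128)}.items(): print(n,W[v,u])
```

```text
{'vfov': np.float64(60.361), 'cx': np.float64(263.23), 'cy': np.float64(192.246), 'hand_eye': array([[-0.001, -0.963, -0.271,  0.068],
       [ 1.   , -0.001,  0.   , -0.001],
       [-0.   , -0.271,  0.963, -0.175],
       [ 0.   ,  0.   ,  0.   ,  1.   ]])}
((0.4565257132053375, -0.3276808261871338), (0.11100273579359055, 0.15277644991874695), 28.418947219848633) [[ 0.37135845 -0.286912  ]
 [ 0.44406706 -0.42127755]
 [ 0.541693   -0.36844966]
 [ 0.46898437 -0.2340841 ]]
table xmax 0.690893841447364
274 138 [ 0.5474187  -0.369072    0.14126435]
275 141 [ 0.54410752 -0.37096059  0.12938941]
276 162 [ 0.5367232  -0.36549703  0.04763215]
275 160 [ 0.54511174 -0.37297173  0.052163  ]
276 135 [ 0.54034949 -0.37192476  0.15323159]
137 [0.39734359 0.35384736 0.17201414] [0.5423712  0.37359435 0.18584892]
line [-0.02356798  0.37499185]
gauge [0.52511467 0.44163453 0.08434896]
gauge2 [ 0.5146588   0.44462013 -0.00106881]
tin [0.48619846 0.06553571 0.01548282]
off [0.40174347 0.00821107 0.02603384]
vise [ 0.67951929 -0.65430664 -0.01757395]
```

Call:
play_rows(
  increments=[
    [[0,0,-50,0,0,0,1],[0,0,-50,0,0,0,1],[47,-21,0,0,0,0,1],[47,-21,0,0,0,0,1],[47,-21,0,0,0,0,1],[47,-22,0,0,0,0,1],[47,-22,0,0,0,0,1],[47,-22,0,0,0,0,1],[47,-22,0,0,0,0,1],[47,-21,0,0,0,0,1],[47,-21,0,0,0,0,1],[0,0,0,0,0,0,1]],
  ],
)

```text
time_s: 1.6
ee_pos: [0.5223, -0.3729, 0.2982]
tcp_rot: [-3.12, -0.359, 0.001]
force: [-0.9, 0.3, 0.2]
grip_width: 0.0853
gripper_force: 0.0
```

Run:
```python
from h import *
T=tcp(); np.save('pics/w1T.npy',T); im,d=shot('wrist','w1'); print(T,r.state()['time_s'])
cv2.imwrite('pics/w1b.png',cv2.resize(im[...,::-1],(800,600),interpolation=2))
```

```text
[[ 9.73814302e-01  2.27343818e-01 -7.02137671e-04  5.22252956e-01]
 [ 2.27344489e-01 -9.73813777e-01  1.10082829e-03 -3.72865353e-01]
 [-4.33484832e-04 -1.23162946e-03 -9.99999148e-01  2.98162393e-01]
 [ 0.00000000e+00  0.00000000e+00  0.00000000e+00  1.00000000e+00]] 1.65
```

View pics/w1b.png

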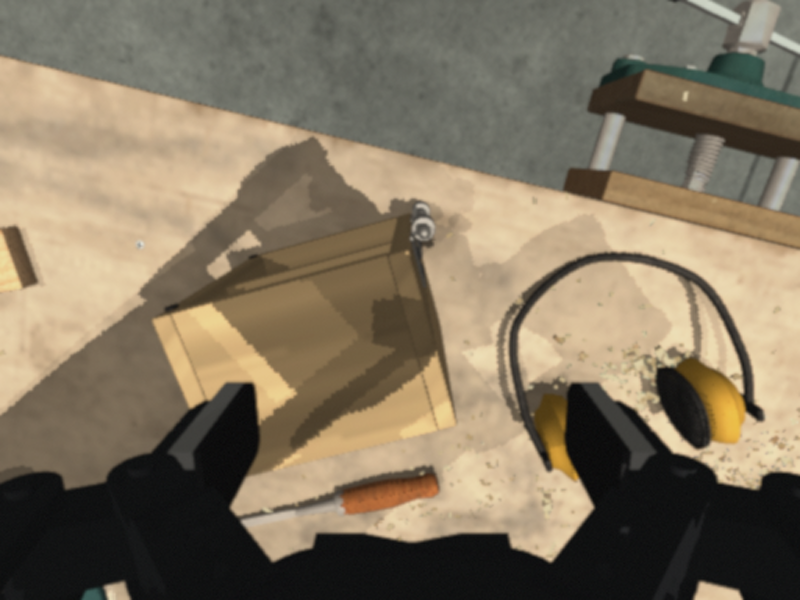

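The pins are clear: the upper tip is at about (423,227) in the enlarged picture, with the lower one showing just behind at (423,208). The vice is to the right and the front face at the top, so the orientation is confirmed. Crop for a precise tip.

Run:
```python
from h import *
im=cv2.imread('pics/w1.png'); d=np.load('pics/w1.npy'); T=np.load('pics/w1T.npy')
cv2.imwrite('pics/w1c.png',cv2.resize(im[120:165,240:300],(800,600),interpolation=2))
W=world('wrist',d,T)
np.set_printoptions(precision=4,suppress=True)
print('z around pin (mm)'); print((W[134:152,264:280,2]*1000).astype(int))
q=W[70:300,90:300].reshape(-1,3); q=q[abs(q[:,2]-.198)<.006]; 
rc=cv2.minAreaRect(q[:,:2].astype(np.float32)); print(rc,q[:,2].mean())
v=W[30:160,370:512].reshape(-1,3); v=v[v[:,2]>.03]; print('vice',v.min(0),v.max(0))
```

```text
z around pin (mm)
[[ 50  50  50  54  62  64  66  63  50  49  51  48   0  -1   2   0]
 [ 51  51  50  64  66  69  67  66  66  49  50  50   0   0   1   2]
 [ 50  50  51  66  70  70  69  66  66  49  51  49   0   1   1   1]
 [ 50  50  49  67 129 133 133 133 133 129  49  50   0   0   1   0]
 [ 26  50 127 132 137 142 141 141 142 140 134 128   0   1   1   0]
 [ 35 127 136 140 146 149 150 149 148 150 144 137 126   1   0   0]
 [ 47 136 144 149 150 150 149 149 152 150 149 149 142   0   0   0]
 [130 143 150 150 150 150 151 151 150 149 150 152 150 132   1   0]
 [137 150 151 151 150 150 151 150 150 150 151 149 151 148   0   0]
 [146 150 150 150 149 150 153 153 154 150 151 150 150 150   0   1]
 [150 151 150 150 153 157 162 161 161 158 154 149 149 149 150  -1]
 [150 150 149 148 161 165 165 165 166 164 162 150 150 149 149   1]
 [150 150 151 151 164 167 167 167 167 167 168 156 150 150 151   1]
 [149 148 150 150 165 167 168 169 169 167 167 164 151 150 150   0]
 [148 149 150 150 166 168 171 171 169 169 169 166 150 150 473   1]
 [149 150 149 150 168 167 170 170 170 171 168 167 150 149   1   1]
 [135 150 149 151 167 168 169 473 168 169 169 166 150 149   0   0]
 [142  63 150 150 166 168 169 170 171 168 166 151 151   0   0   1]]
((0.4558045268058777, -0.3256910443305969), (0.11091595888137817, 0.1502489447593689), 28.40065574645996) 0.19846415103351256
vice [ 0.588  -0.3563  0.4735] [ 0.588  -0.3563  0.4735]
```

View pics/w1c.png

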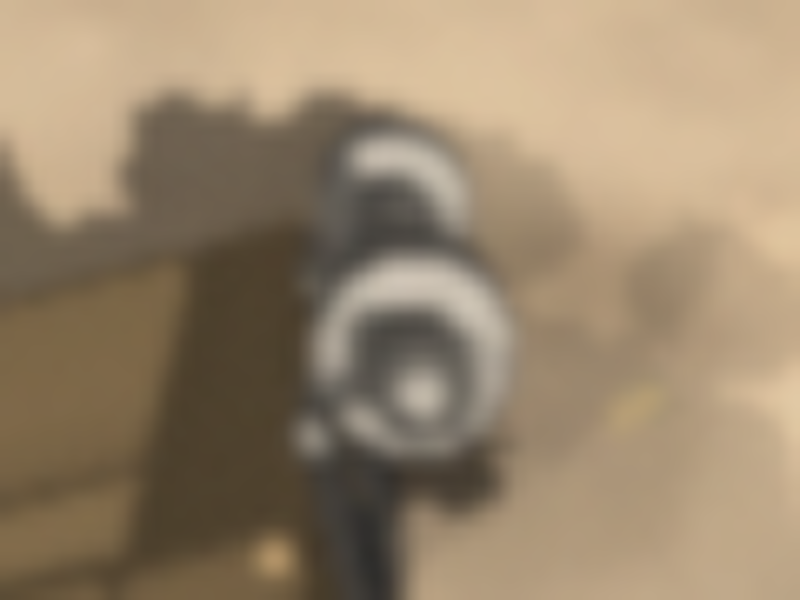

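```bash
cat >> h.py <<'E'
np.set_printoptions(precision=4,suppress=True)
def ray(px,T,z,n='wrist'):
    c=cams.calibration(n); f=192/np.tan(np.radians(c['vfov'])/2); M=T@np.array(c['hand_eye']) if n=='wrist' else np.array(c['pose'])
    v=M[:3,:3]@np.array([(px[0]-c['cx'])/f,(px[1]-c['cy'])/f,1]); return M[:3,3]+v*(z-M[2,3])/v[2]
def go(Rt,p,T=None):
    "rotation first (tool rotvec), then shift in final tool axes, mm"
    T=tcp() if T is None else T
    print('rotvec',R.from_matrix(T[:3,:3].T@Rt).as_rotvec(),'then shift',Rt.T@(np.array(p)-T[:3,3])*1000)
def frame(yaw,tilt):
    "tool x horizontal at yaw; tilt 0 = down, else top of tool leans to left of x"
    x=np.array([np.cos(yaw),np.sin(yaw),0]); l=np.array([-x[1],x[0],0]); z=-np.cos(tilt)*np.array([0,0,1])-np.sin(tilt)*l
    return np.stack([x,np.cross(z,x),z],1)
E
python3 - <<'E'
from h import *
T=np.load('pics/w1T.npy')
print('tip',ray((270.9,149.0),T,.170),'shoulder',ray((270.5,145.9),T,.150))
go(frame(-.026,.55),(.470,.432,.274))
E
```

```text
tip [ 0.5466 -0.373   0.17  ] shoulder [ 0.5467 -0.373   0.15  ]
rotvec [-0.5476 -0.0691  0.2478] then shift [ -71.9495 -698.5836 -399.7354]
```

Call:
play_rows(
  increments=[
    [[0,0,0,-0.1095,-0.0138,0.0496,0.6],[0,0,0,-0.1095,-0.0138,0.0496,0.6],[0,0,0,-0.1095,-0.0138,0.0496,0.6],[0,0,0,-0.1095,-0.0138,0.0496,0.6],[0,0,0,-0.1095,-0.0138,0.0496,0.6],[-5,-50,-28.5,0,0,0,0.6],[-5,-50,-28.5,0,0,0,0.6],[-5,-50,-28.5,0,0,0,0.6],[-5,-50,-28.5,0,0,0,0.6],[-5,-50,-28.5,0,0,0,0.6],[-5,-50,-28.5,0,0,0,0.6],[-5,-50,-28.5,0,0,0,0.6]],
  ],
)

```text
time_s: 3.15
ee_pos: [0.496, 0.0291, 0.2861]
tcp_rot: [2.591, -0.039, -0.009]
force: [0.4, -0.7, 0.1]
grip_width: 0.0513
gripper_force: 0.0
```

Call:
play_rows(
  increments=[
    [[-5,-50,-28.5,0,0,0,0.6],[-5,-50,-28.5,0,0,0,0.6],[-5,-50,-28.5,0,0,0,0.6],[-5,-50,-28.5,0,0,0,0.6],[-5,-50,-28.5,0,0,0,0.6],[-5,-50,-28.5,0,0,0,0.6],[-5,-50,-28.5,0,0,0,0.6],[0,0,0,0,0,0,0.6],[0,0,0,0,0,0,0.6]],
  ],
)

```text
time_s: 4.28
ee_pos: [0.4736, 0.431, 0.2727]
tcp_rot: [2.59, -0.038, -0.01]
force: [-0.4, 0.2, 0.4]
grip_width: 0.0514
gripper_force: 0.0
```

Run:
```python
from h import *
T=tcp(); np.save('pics/w2T.npy',T); im,d=shot('wrist','w2'); print(T,r.state()['time_s'])
cv2.imwrite('pics/w2b.png',cv2.resize(im[...,::-1],(800,600),interpolation=2))
```

```text
[[ 0.9996 -0.0252 -0.0148  0.4736]
 [-0.0292 -0.8516 -0.5233  0.431 ]
 [ 0.0006  0.5235 -0.852   0.2727]
 [ 0.      0.      0.      1.    ]] 4.325
```

View pics/w2b.png

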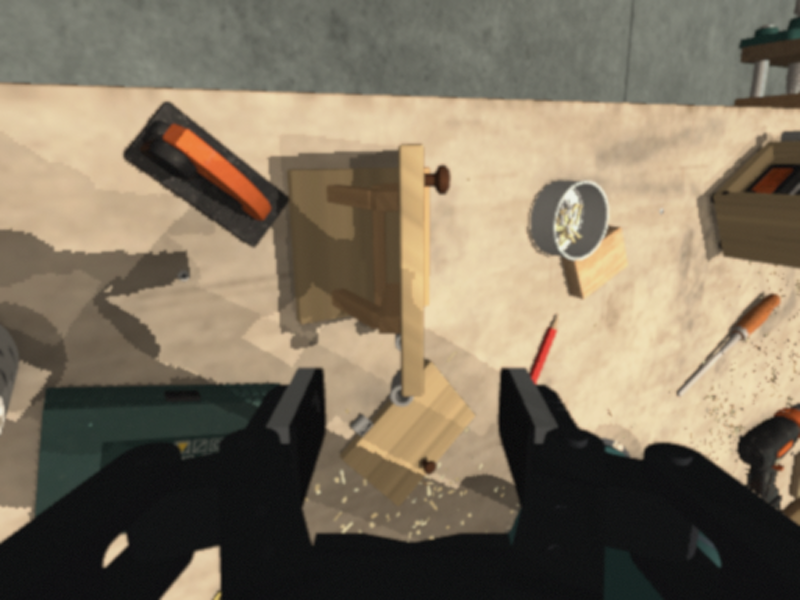

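The wrist view shows the door edge-on. Its top edge runs from (412,145) to (414,396), the knob is at (440,179) and a knuckle at (400,395). The edge is well centred between the fingers. Measure it in tool axes.

Run:
```python
from h import *
d=np.load('pics/w2.npy'); T=np.load('pics/w2T.npy'); W=world('wrist',d,T)
L=(W-T[:3,3])@T[:3,:3]*1000   # tool mm
for v in (95,110,130,150,170,190,210,230,246,250):
    row=L[v,245:285]; z=row[:,2]; m=abs(z-np.median(L[v,260:270,2]))<8; q=row[m]
    print(v,'x %.1f z %.1f  y %.1f..%.1f'%(q[:,0].mean(),np.median(q[:,2]),q[:,1].min(),q[:,1].max()))
c=L[:,260:270]; m=(c[...,2]>85)&(c[...,2]<130)&(c[...,0]>-150)&(c[...,0]<150); e=c[m]; print('x range',e[:,0].min(),e[:,0].max())
```

```text
95 x 70.9 z 114.5  y -7.5..6.0
110 x 58.6 z 114.9  y -7.7..6.1
130 x 41.7 z 114.8  y -6.9..6.2
150 x 24.3 z 115.1  y -7.0..6.3
170 x 6.3 z 114.8  y -7.1..6.4
190 x -12.4 z 114.8  y -7.3..6.5
210 x -31.5 z 114.6  y -6.4..6.6
230 x -51.4 z 114.7  y -6.5..5.8
246 x -67.9 z 114.5  y -6.6..5.9
250 x -72.3 z 115.0  y -6.7..5.9
x range -75.7680540857871 73.36773889589224
```

Call:
play_rows(
  increments=[
    [[-1,0,40,0,0,0,0.6],[0,0,40,0,0,0,0.6],[0,0,40,0,0,0,0.6],[0,0,20,0,0,0,0.6],[0,0,15,0,0,0,0.6],[0,0,0,0,0,0,0.6],[0,0,0,0,0,0,0],[0,0,0,0,0,0,0],[0,0,0,0,0,0,0],[0,0,0,0,0,0,0],[0,0,0,0,0,0,0],[0,0,0,0,0,0,0]],
  ],
)

```text
time_s: 5.82
ee_pos: [0.4701, 0.3511, 0.1418]
tcp_rot: [2.591, -0.037, -0.008]
force: [0.1, -1.4, 5.6]
grip_width: 0.0115
gripper_force: 59.0
```

Call:
play_rows(
  increments=[
    [[0,0,-5,0,0,0,0],[0,0,-15,0,0,0,0],[0,0,-25,0,0,0,0],[0,0,-30,0,0,0,0],[0,0,-35,0,0,0,0],[0,0,-35,0,0,0,0],[0,0,-30,0,0,0,0],[0,0,-20,0,0,0,0],[0,0,-5,0,0,0,0],[0,0,0,0,0,0,0]],
  ],
)

```text
time_s: 7.08
ee_pos: [0.4727, 0.4557, 0.3109]
tcp_rot: [2.591, -0.037, -0.009]
force: [0.2, 0.1, -3.7]
grip_width: 0.0114
gripper_force: 59.3
```

Run:
```python
from h import *
T=tcp(); print(T)
# upright, hang yaw: tool y=-door x. shut door x angle = 28.4+180 deg; open phi lowers it
cab=np.radians(28.4)
for phi in (90,100): 
    dx=np.radians(208.4-phi); yaw=dx+np.pi-np.pi*2+np.pi/2  # tool y angle=dx-180 ; x = y+90
    print(phi,np.degrees(yaw))
    go(frame(yaw,0),(.6,-.33,.36))
```

```text
[[ 0.9996 -0.0242 -0.014   0.4727]
 [-0.028  -0.8521 -0.5227  0.4557]
 [ 0.0007  0.5229 -0.8524  0.3109]
 [ 0.      0.      0.      1.    ]]
90 28.400000000000016
rotvec [ 0.5377  0.1433 -0.5105] then shift [-261.6886  751.7282  -49.0943]
100 18.400000000000027
rotvec [ 0.5447  0.0953 -0.3404] then shift [-127.1767  785.7495  -49.0943]
```

Call:
play_rows(
  increments=[
    [[0,0,-20,0.09,0.024,-0.085,0],[0,0,-20,0.09,0.024,-0.085,0],[0,0,-20,0.09,0.024,-0.085,0],[0,0,0,0.09,0.024,-0.085,0],[0,0,0,0.09,0.024,-0.085,0],[0,0,0,0.088,0.023,-0.0855,0],[0,0,0,0,0,0,0],[0,0,0,0,0,0,0]],
  ],
)

```text
time_s: 8.07
ee_pos: [0.4723, 0.4817, 0.3643]
tcp_rot: [3.044, 0.766, -0.001]
force: [-1.0, 0.0, -3.5]
grip_width: 0.0115
gripper_force: 59.3
```

Run:
```python
from h import *
T=tcp(); np.save('pics/s2T.npy',T); im,d=shot('side','s2'); print(T,r.state()['force'],r.state()['time_s'])
c=cams.calibration('side'); M=np.linalg.inv(np.array(c['pose'])); f=192/np.tan(np.radians(c['vfov'])/2)
q=M@np.append(T[:3,3],1); u=int(q[0]/q[2]*f+c['cx']); v=int(q[1]/q[2]*f+c['cy']); print(u,v)
u0=max(0,u-80);v0=max(0,v-50); np.save('pics/s2o.npy',[u0,v0])
cv2.imwrite('pics/s2b.png',cv2.resize(im[v0:v0+120,u0:u0+160,::-1],(800,600),interpolation=2))
L=(world('side',d)-T[:3,3])@T[:3,:3]*1000
m=(abs(L[...,1]+7)<15)&(abs(L[...,0])<65)&(L[...,2]>15)&(L[...,2]<140); p=L[m]
for _ in range(4):
    A=np.c_[p[:,0],p[:,2],np.ones(len(p))]; k=np.linalg.lstsq(A,p[:,1],rcond=None)[0]; e=p[:,1]-A@k; p=p[abs(e)<3]
print('back face y = %.4f x + %.4f z + %.2f'%tuple(k),len(p))
m=(abs(L[...,1]+7)<14); 
p=L[m&(abs(L[...,0])<110)&(L[...,2]>-60)&(L[...,2]<180)]
for z in (20,50,80,95,112,130): 
    s=p[abs(p[:,2]-z)<5]; print(z,'x',s[:,0].min(),s[:,0].max())
for x in (-60,-45,45,60):
    s=p[abs(p[:,0]-x)<4]; print('x',x,'z',s[:,2].min(),s[:,2].max())
```

```text
[[ 0.8808  0.4735  0.0001  0.4723]
 [ 0.4735 -0.8808 -0.0025  0.4817]
 [-0.0011  0.0023 -1.      0.3643]
 [ 0.      0.      0.      1.    ]] [-0.2669 -0.8461 -3.5766] 8.125
107 141
back face y = -0.0001 x + 0.0009 z + -6.05 3254
20 x -77.31281340960525 72.05574840035719
50 x -77.08189231631637 73.26360803010772
80 x -78.74798414060604 72.76971081195147
95 x -94.40353253184843 72.56938105490036
112 x -93.8239917436998 73.7999380317567
130 x -76.7020805127649 74.04544999553602
x -60 z -36.41920158491434 149.20299130759722
x -45 z -37.230756935781 149.85779491446132
x 45 z -37.07358202889396 149.54265233947632
x 60 z -36.430263765829736 149.26012034392943
```

View pics/s2b.png

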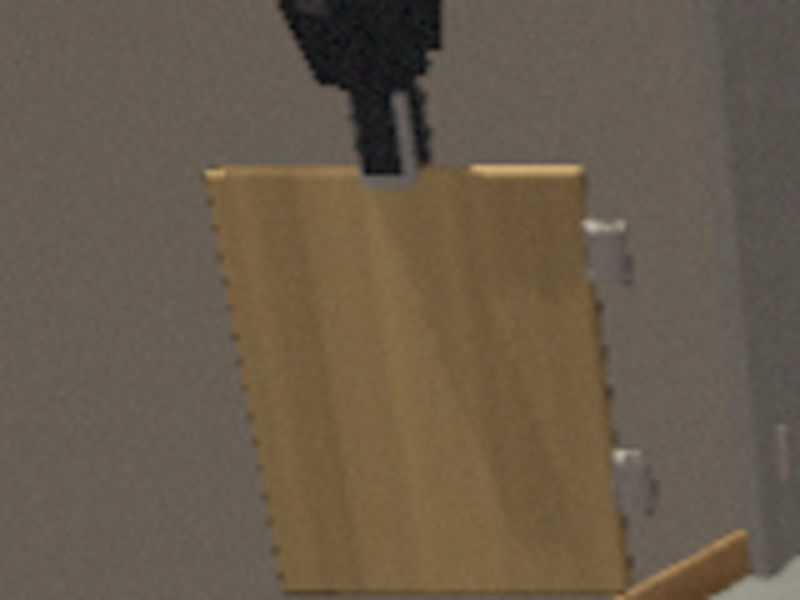

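Run:
```python
from h import *
T=np.load('pics/s2T.npy'); d=np.load('pics/s2.npy'); L=(world('side',d)-T[:3,3])@T[:3,:3]*1000
u=105
for v in range(100,150,2): print(v,L[v,u].round(1),L[v,u+5].round(1))
d=np.load('pics/w2.npy'); W=np.load('pics/w2T.npy'); L=(world('wrist',d,W)-W[:3,3])@W[:3,:3]*1000
m=(L[...,2]<40)&(abs(L[...,1])<60)&(L[...,2]>-100); print('open finger: z max',np.percentile(L[m],[99,100],axis=0))
```

```text
100 [-15.3 -20.9 -88.3] [-14.    8.7 -82.2]
102 [-14.2 -19.5 -84.2] [-13.7   8.  -78.4]
104 [-13.8 -19.9 -80.4] [-11.6  12.  -73.6]
106 [-12.7 -18.5 -76.3] [ -9.7  15.5 -68.8]
108 [-10.7 -15.  -71.6] [-12.2   7.2 -66.6]
110 [-10.  -14.6 -67.7] [-12.3   5.5 -63. ]
112 [-10.2 -16.8 -64.2] [-11.1   7.1 -58.7]
114 [ -9.2 -15.7 -60.1] [-10.8   6.3 -54.8]
116 [ -9.2 -17.2 -56.5] [ -9.2   8.8 -50.2]
118 [ -9.7 -20.1 -53.3] [ -9.6   6.4 -46.7]
120 [ -7.7 -16.6 -48.5] [-13.6  -5.9 -45.7]
122 [ -7.8 -18.2 -44.9] [-14.1  -8.8 -42.4]
124 [ -7.6 -19.4 -41.2] [-14.3 -10.9 -39. ]
126 [ -3.9 -11.3 -35.1] [-14.7 -13.5 -35.6]
128 [ -3.2 -11.1 -31. ] [-10.9  -5.1 -29.4]
130 [  0.4  -3.6 -24.9] [-10.7  -6.1 -25.6]
132 [ -1.1  -9.1 -22.3] [ -9.5  -4.5 -21. ]
134 [  1.1  -5.1 -17.1] [ -8.6  -3.8 -16.7]
136 [  1.8  -4.9 -12.9] [ -7.9  -3.7 -12.5]
138 [ 2.4 -4.9 -8.8] [-8.6 -7.  -9.4]
140 [ 1.6 -8.6 -5.7] [-7.8 -6.5 -5. ]
142 [ 3.  -6.6 -1. ] [-5.7 -2.7  0.3]
144 [ 4.8 -3.6  4.1] [-5.9 -4.9  3.8]
146 [ 4.5 -5.9  7.6] [-6.8 -8.7  6.8]
148 [ 4.9 -6.7 11.6] [-5.2 -6.4 11.7]
open finger: z max [[ 13.2729  56.2718 -40.7024]
 [ 16.8966  59.2149 -35.5488]]
```

The fingers really end about 29 mm behind the nominal TCP, so the overlap is about 9 mm. But the door hangs square in the tool (slope 0.001), with the back face at y≈-6.5 and knuckles at x≈-85. I'll keep this grip.

Run:
```python
from h import *
T=tcp(); Rt=T[:3,:3]
pin=np.array([.5466,-.3730]); 
C=pin-(Rt@np.array([-.0852,-.007,0]))[:2]; B=C+.06*Rt[:2,0]
print('C',C,'B',B); go(Rt,[*B,.40]); go(Rt,[*C,.195])
```

```text
C [ 0.6249 -0.3388] B [ 0.6778 -0.3103]
rotvec [0. 0. 0.] then shift [-194.8809  795.1637  -34.0014]
rotvec [0. 0. 0.] then shift [-254.6305  794.7499  171.0713]
```

Call:
play_rows(
  increments=[
    [[-5,20,0,0,0,0,0],[-10,40,0,0,0,0,0],[-14,57,-3,0,0,0,0],[-14,57,-3,0,0,0,0],[-14,57,-3,0,0,0,0],[-14,57,-3,0,0,0,0],[-14,57,-3,0,0,0,0],[-14,57,-3,0,0,0,0],[-14,57,-3,0,0,0,0],[-14,57,-3,0,0,0,0]],
  ],
)

```text
time_s: 9.38
ee_pos: [0.6058, -0.0347, 0.389]
tcp_rot: [3.045, 0.769, -0.001]
force: [0.4, 0.5, -3.8]
grip_width: 0.0112
gripper_force: 59.3
```

Call:
play_rows(
  increments=[
    [[-14,57,-3,0,0,0,0],[-14,57,-3,0,0,0,0],[-14,57,-3,0,0,0,0],[-14,57,-3,0,0,0,0],[-8,35,0,0,0,0,0],[-4,16,0,0,0,0,0],[0,0,0,0,0,0,0],[0,0,0,0,0,0,0]],
  ],
)

```text
time_s: 10.38
ee_pos: [0.6786, -0.309, 0.4014]
tcp_rot: [3.045, 0.771, 0.001]
force: [-0.6, 0.4, -4.2]
grip_width: 0.0121
gripper_force: 59.3
```

Run:
```python
from h import *
T=tcp(); print(T,r.state()['force'],r.state()['grip_width'],r.state()['time_s'])
Rt=frame(np.radians(28.3),0); pin=np.array([.5466,-.3730]); 
C=pin-(Rt@np.array([-.0852,-.007,0]))[:2]; B=C+.06*Rt[:2,0]
go(Rt,[*B,.195]); go(Rt,[*C,.195])
im,d=shot('top','t3'); L=(world('top',d)-T[:3,3])@T[:3,:3]*1000
m=(L[...,2]>-50)&(L[...,2]<-25)&(abs(L[...,0])<130)&(abs(L[...,1])<20); print(L[m][::8])
```

```text
[[ 0.8794  0.4761  0.0007  0.6786]
 [ 0.4761 -0.8794 -0.     -0.309 ]
 [ 0.0006  0.0003 -1.      0.4014]
 [ 0.      0.      0.      1.    ]] [-0.607   0.4441 -4.2469] 0.01211638801279734 10.375
rotvec [ 0.0003 -0.0006  0.0023] then shift [ -1.3975   0.8002 206.4492]
rotvec [ 0.0003 -0.0006  0.0023] then shift [-61.3975   0.8002 206.4492]
[[ 73.8536   6.924  -31.8974]
 [ 67.7056  -3.7066 -34.2665]
 [ 60.042    1.6053 -36.552 ]
 [ 56.9777   3.8429 -33.2029]
 [ 57.7244  -4.6726 -26.8919]
 [ 48.312   -5.5629 -39.3704]
 [ 42.9621   2.3826 -34.3261]
 [ 37.8374  -7.0977 -33.6461]
 [-10.9963   5.4456 -47.7999]]
```

Call:
play_rows(
  increments=[
    [[0,0,20,0,0,0,0],[0,0,40,0,0,0,0],[0,0,50,0,0,0,0],[0,0,50,0,0,0,0],[0,0,30,0,0,0,0],[-1.4,0.8,12,0,0,0.002,0],[0,0,4,0,0,0,0],[0,0,0,0,0,0,0]],
  ],
)

```text
time_s: 11.42
ee_pos: [0.6783, -0.3115, 0.1966]
tcp_rot: [3.045, 0.767, 0.003]
force: [-0.4, -0.1, -3.7]
grip_width: 0.0116
gripper_force: 59.3
```

Call:
play_rows(
  increments=[
    [[-10,0,0,0,0,0,0],[-15,0,0,0,0,0,0],[-15,0,0,0,0,0,0],[-12,0,0,0,0,0,0],[-6,0,0,0,0,0,0],[-2,0,0,0,0,0,0],[0,0,0,0,0,0,0],[0,0,0,0,0,0,0]],
  ],
)

```text
time_s: 12.42
ee_pos: [0.6254, -0.3397, 0.1948]
tcp_rot: [-3.046, -0.768, -0.001]
force: [-0.8, 1.3, -3.7]
grip_width: 0.0118
gripper_force: 59.3
```

Run:
```python
from h import *
T=tcp(); np.save('pics/s4T.npy',T); s=r.state(); print(T,s['force'],s['wrist_torque'],s['time_s'])
Rt=T[:3,:3]; pin=np.array([.5466,-.3730]); C=pin-(Rt@np.array([-.0852,-.007,0]))[:2]; go(Rt,[*C,.195])
ims=[]
for n in('side','top'):
    im,d=shot(n,n+'4'); c=cams.calibration(n); M=np.linalg.inv(np.array(c['pose'])); f=192/np.tan(np.radians(c['vfov'])/2)
    q=M@np.array([.5466,-.373,.16,1]); u=int(q[0]/q[2]*f+c['cx']); v=int(q[1]/q[2]*f+c['cy']); print(n,u,v)
    ims.append(cv2.resize(im[v-30:v+50,u-25:u+25,::-1],(375,600),interpolation=2))
cv2.imwrite('pics/c4.png',np.hstack(ims))
```

```text
[[ 0.8806  0.4739  0.0003  0.6254]
 [ 0.4739 -0.8806  0.0002 -0.3397]
 [ 0.0004  0.     -1.      0.1948]
 [ 0.      0.      0.      1.    ]] [-0.828   1.3492 -3.7258] [-0.0246  0.0112  0.056 ] 12.425
rotvec [0. 0. 0.] then shift [ 0.0361 -1.0249 -0.1849]
side 274 132
top 374 149
```

View pics/c4.png

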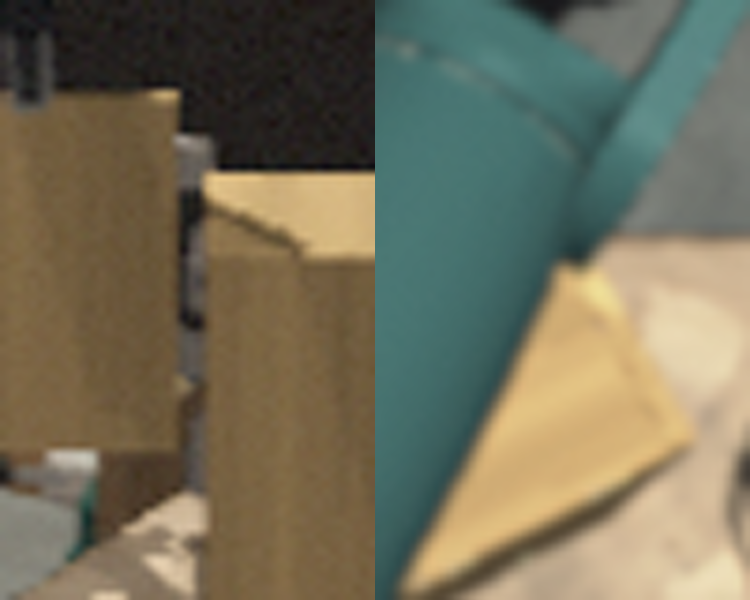

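The side crop shows the upper knuckle (190,150) standing above the pin by the cabinet's corner, clear of everything. The top view is blocked by the arm. I'll lower gently.

Call:
play_rows(
  increments=[
    [[0,-0.8,4,0,0,0,0],[0,0,5,0,0,0,0],[0,0,5,0,0,0,0],[0,0,3,0,0,0,0],[0,0,2,0,0,0,0],[0,0,0,0,0,0,0]],
  ],
)

```text
time_s: 13.28
ee_pos: [0.6247, -0.3392, 0.1758]
tcp_rot: [-3.046, -0.767, -0.0]
force: [0.3, 0.9, -4.8]
grip_width: 0.0118
gripper_force: 59.2
```

Call:
play_rows(
  increments=[
    [[0,0,2,0,0,0,0],[0,0,2,0,0,0,0],[0,0,2,0,0,0,0],[0,0,0,0,0,0,0]],
  ],
)

```text
time_s: 13.78
ee_pos: [0.6247, -0.3392, 0.1697]
tcp_rot: [-3.046, -0.767, -0.0]
force: [0.0, -0.6, -3.9]
grip_width: 0.0116
gripper_force: 59.3
```

Call:
play_rows(
  increments=[
    [[0,0,2,0,0,0,0],[0,0,2,0,0,0,0],[0,0,2,0,0,0,0],[0,0,0,0,0,0,0]],
  ],
)

```text
time_s: 14.28
ee_pos: [0.6247, -0.3392, 0.1637]
tcp_rot: [-3.046, -0.767, -0.0]
force: [-1.2, -1.6, -3.8]
grip_width: 0.0113
gripper_force: 59.3
```

Call:
play_rows(
  increments=[
    [[0,0,1.5,0,0,0,0],[0,0,1.5,0,0,0,0],[0,0,0,0,0,0,0]],
  ],
)

```text
time_s: 14.65
ee_pos: [0.6247, -0.3392, 0.1608]
tcp_rot: [-3.046, -0.767, -0.0]
force: [-0.9, -1.5, -3.9]
grip_width: 0.0119
gripper_force: 59.3
```

Call:
play_rows(
  increments=[
    [[0,0,1,0,0,0,0],[0,0,1,0,0,0,0],[0,0,0,0,0,0,0]],
  ],
)

```text
time_s: 15.02
ee_pos: [0.6247, -0.3392, 0.1588]
tcp_rot: [3.046, 0.767, 0.0]
force: [-1.0, 0.0, -3.6]
grip_width: 0.0117
gripper_force: 59.3
```

Call:
play_rows(
  increments=[
    [[0,0,1,0,0,0,0],[0,0,0,0,0,0,0]],
  ],
)

```text
time_s: 15.28
ee_pos: [0.6249, -0.3392, 0.158]
tcp_rot: [3.046, 0.767, 0.001]
force: [-0.3, -0.5, -4.0]
grip_width: 0.0113
gripper_force: 59.4
```

Call:
play_rows(
  increments=[
    [[0,0,1,0,0,0,0],[0,0,0,0,0,0,0]],
  ],
)

```text
time_s: 15.52
ee_pos: [0.6251, -0.3392, 0.1574]
tcp_rot: [3.046, 0.767, 0.002]
force: [2.4, 0.8, 1.4]
grip_width: 0.0118
gripper_force: 59.8
```

Call:
play_rows(
  increments=[
    [[0,0,0.7,0,0,0,0],[0,0,0,0,0,0,0]],
  ],
)

```text
time_s: 15.78
ee_pos: [0.6252, -0.3393, 0.1572]
tcp_rot: [3.045, 0.767, 0.003]
force: [4.2, 1.7, 5.0]
grip_width: 0.012
gripper_force: 60.4
```

Run:
```python
from h import *
T=tcp(); s=r.state(); print(T,s['force'],s['wrist_torque'],s['time_s'])
im,d=shot('side','s5'); W=world('side',d)
m=(W[...,0]>.5)&(W[...,0]<.75)&(W[...,1]>-.42)&(W[...,1]<-.2)
L=(W-T[:3,3])@T[:3,:3]*1000
p=L[m&(abs(L[...,1]+7)<14)]
for x in (-60,-45,-30,30,45): 
    q=p[abs(p[:,0]-x)<4]; print(x,'top z',T[2,3]-q[:,2].min()/1000, 'bottom',T[2,3]-q[:,2].max()/1000)
```

```text
[[ 0.8807  0.4737  0.002   0.6252]
 [ 0.4737 -0.8807 -0.0006 -0.3393]
 [ 0.0015  0.0014 -1.      0.1572]
 [ 0.      0.      0.      1.    ]] [4.1822 1.7294 4.9643] [ 0.1285 -0.422  -0.0064] 15.775
-60 top z 0.530925935470478 bottom -0.003072590748977394
-45 top z 0.4185224383427507 bottom -0.0026876515116898425
-30 top z 0.5249144389833428 bottom 0.00777424272754676
30 top z 0.39863861908391096 bottom 0.009382217820701783
45 top z 0.19214281633655939 bottom 0.007705977835725131
```

Seated: the upward reaction appeared at exactly the predicted height. Release and rise.

Call:
play_rows(
  increments=[
    [[0,0,-0.7,0,0,0,0.35],[0,0,0,0,0,0,0.35],[0,0,0,0,0,0,0.35],[0,0,0,0,0,0,0.35],[0,0,-10,0,0,0,0.35],[0,0,-30,0,0,0,0.35],[0,0,-40,0,0,0,0.35],[0,0,-20,0,0,0,0.35],[0,0,0,0,0,0,0]],
  ],
)

```text
time_s: 16.95
ee_pos: [0.6251, -0.3394, 0.2583]
tcp_rot: [3.045, 0.767, 0.003]
force: [0.1, 0.3, -0.4]
grip_width: 0.0128
gripper_force: 0.0
```

```bash
cat > chk.py <<'E'
from h import *
import sys
def check(tag):
    T=tcp(); s=r.state(); print(T,s['force'],s['time_s'])
    im,d=shot('wrist','w'+tag); W=world('wrist',d,T)
    pin=np.array([.5466,-.373])
    m=(abs(W[...,2]-.196)<.012)&(np.hypot(*(W[...,:2]-pin).transpose(2,0,1))<.17)
    # exclude the cabinet top: local x < 55
    f=np.array([np.cos(np.radians(28.4)),np.sin(np.radians(28.4))]); loc=(W[...,:2]-np.array([.4565,-.3270]))@f
    q=W[m&(loc>.0575)]; print('n',len(q))
    if len(q)>30:
        rc=cv2.minAreaRect(q[:,:2].astype(np.float32)); print('top strip',rc,'z',np.median(q[:,2]))
        c=q.mean(0)[:2]; e=np.linalg.svd(q[:,:2]-c,full_matrices=False)[2][0]; e*=np.sign(e@(c-pin)); print('dir',np.degrees(np.arctan2(e[1],e[0])),'c',c)
if __name__=='__main__': check(sys.argv[1])
E
python3 chk.py 6
```

```text
[[ 0.8807  0.4736  0.0024  0.6251]
 [ 0.4736 -0.8807 -0.0012 -0.3394]
 [ 0.0015  0.0021 -1.      0.2583]
 [ 0.      0.      0.      1.    ]] [ 0.1408  0.3134 -0.4288] 16.95
n 3589
top strip ((0.5690338611602783, -0.3211672306060791), (0.11227709800004959, 0.23239846527576447), 74.16926574707031) z 0.19441376995660317
dir 27.926963967821905 c [ 0.6312 -0.3343]
```

Call:
play_rows(
  increments=[
    [[22,14,0,0,0,0,0],[23,14,0,0,0,0,0],[0,0,0,0,0,0,0],[0,0,40,0,0,0,0],[0,0,45,0,0,0,0],[0,0,25,0,0,0,0],[0,0,3,0,0,0,0],[0,0,0,0,0,0,0]],
  ],
)

```text
time_s: 18.0
ee_pos: [0.6775, -0.3427, 0.1447]
tcp_rot: [3.046, 0.767, 0.001]
force: [-0.5, 0.1, 1.0]
grip_width: 0.0001
gripper_force: 0.0
```

Call:
play_rows(
  increments=[
    [[1.5,-6.8,0,0,0,-0.0524,0],[1.5,-6.8,0,0,0,-0.0524,0],[1.5,-6.8,0,0,0,-0.0524,0],[1.5,-6.8,0,0,0,-0.0524,0],[1.5,-6.8,0,0,0,-0.0524,0],[1.5,-6.8,0,0,0,-0.0524,0]],
  ],
)

```text
time_s: 18.75
ee_pos: [0.6615, -0.3044, 0.1459]
tcp_rot: [2.886, 1.236, 0.003]
force: [0.6, -0.6, -0.5]
grip_width: -0.0
gripper_force: 0.1
```

```bash
python3 chk.py 7
```

```text
[[ 0.6898  0.724   0.0025  0.6615]
 [ 0.724  -0.6898 -0.0011 -0.3044]
 [ 0.001   0.0025 -1.      0.1459]
 [ 0.      0.      0.      1.    ]] [ 0.5634 -0.5632 -0.498 ] 18.75
n 4634
top strip ((0.6602998375892639, -0.28196924924850464), (0.039510712027549744, 0.04461241513490677), 70.8568344116211) z 0.19358156125079726
dir 107.52199336072098 c [ 0.6593 -0.285 ]
```

Call:
play_rows(
  increments=[
    [[2.1,-9.2,0,0,0,-0.0698,0],[2.1,-9.2,0,0,0,-0.0698,0],[2.1,-9.2,0,0,0,-0.0698,0],[2.1,-9.2,0,0,0,-0.0698,0],[2.1,-9.2,0,0,0,-0.0698,0],[2.1,-9.2,0,0,0,-0.0698,0],[2.1,-9.2,0,0,0,-0.0698,0],[2.1,-9.2,0,0,0,-0.0698,0],[2.1,-9.2,0,0,0,-0.0698,0],[2.1,-9.2,0,0,0,-0.0698,0]],
  ],
)

```text
time_s: 20.05
ee_pos: [0.589, -0.2469, 0.1455]
tcp_rot: [2.289, 2.148, 0.002]
force: [0.0, 0.3, -0.0]
grip_width: -0.0004
gripper_force: 0.1
```

```bash
cat > sd.py <<'E'
from h import *
def door(tag):
    T=tcp(); s=r.state(); print('yaw',np.degrees(np.arctan2(T[1,0],T[0,0])),'p',T[:3,3],s['force'],s['time_s'])
    d0=T[:2,3]-np.array([.5466,-.373]); print('offset in tool',T[:2,:2].T@d0*1000)
    for n in('side','top'):
        im,d=shot(n,n+tag); W=world(n,d); z=W[...,2]
        m=(z>.02)&(z<.19) if n=='side' else (z>.186)&(z<.206)
        f=np.array([np.cos(np.radians(28.4)),np.sin(np.radians(28.4))]); l=np.array([-f[1],f[0]])
        x=(W[...,:2]-np.array([.4562,-.3268]))@f; y=(W[...,:2]-np.array([.4562,-.3268]))@l
        m&=(x>.058)&(x<.2)&(y>-.1)&(y<.15)
        q=np.stack([x[m],y[m],z[m]],-1)*1000; print(n,len(q)); 
        if len(q)>5: print(q[::max(1,len(q)//12)].round(0))
if __name__=='__main__':
    import sys; door(sys.argv[1])
E
python3 sd.py 8
```

```text
yaw 86.35750304926269 p [ 0.589  -0.2469  0.1455] [ 0.0438  0.2738 -0.0018] 20.05
offset in tool [128.5772  34.3213]
side 1178
[[ 71. -63. 189.]
 [ 90. -38. 169.]
 [135.  33. 175.]
 [ 75. -61. 135.]
 [104.  -6. 137.]
 [125.  18. 129.]
 [146.  46. 123.]
 [ 75. -53.  79.]
 [123.  10.  85.]
 [ 79. -52.  51.]
 [116.  -8.  51.]
 [120.   6.  40.]
 [145.  41.  22.]]
top 92
[[154.  19. 200.]
 [119. -11. 198.]
 [120. -10. 186.]
 [ 94. -52. 196.]
 [111. -16. 192.]
 [ 86. -64. 186.]
 [ 75. -84. 190.]
 [ 88. -48. 196.]
 [ 77. -68. 198.]
 [ 87. -45. 191.]
 [ 75. -63. 198.]
 [ 83. -47. 188.]
 [ 72. -66. 193.]
 [ 63. -72. 196.]]
```

Call:
play_rows(
  increments=[
    [[1.5,-6.8,0,0,0,-0.0524,0],[1.5,-6.8,0,0,0,-0.0524,0],[1.5,-6.8,0,0,0,-0.0524,0],[1.5,-6.8,0,0,0,-0.0524,0],[1.5,-6.8,0,0,0,-0.0524,0],[1.5,-6.8,0,0,0,-0.0524,0],[1.5,-6.8,0,0,0,-0.0524,0],[1,-4.5,0,0,0,-0.035,0],[0.5,-2.3,0,0,0,-0.0175,0],[0.5,-2.3,0,0,0,-0.0175,0],[0,0,0,0,0,0,0]],
  ],
)

```text
time_s: 21.52
ee_pos: [0.5316, -0.2418, 0.1441]
tcp_rot: [1.773, 2.593, 0.0]
force: [-0.2, 0.2, -0.1]
grip_width: 0.0003
gripper_force: 0.0
```

```bash
python3 sd.py 9
```

```text
yaw 111.26947809203261 p [ 0.5316 -0.2418  0.1441] [-0.206   0.1695 -0.0788] 21.525
offset in tool [127.7364  33.6234]
side 493
[[ 60. -48. 189.]
 [110.  41. 181.]
 [ 88.  67. 177.]
 [ 85.  74. 165.]
 [ 78.  58. 145.]
 [ 75.  38. 124.]
 [ 68.  -4.  95.]
 [ 64. -24.  73.]
 [ 60. -53.  50.]
 [ 68.  -2.  57.]
 [ 64. -28.  31.]
 [ 78.  58.  44.]
 [ 82.  68.  21.]]
top 74
[[ 71. -74. 193.]
 [ 64. -73. 193.]
 [ 59. -74. 194.]
 [ 66. -47. 193.]
 [ 80. -13. 193.]
 [ 80.  -6. 192.]
 [ 81.   1. 191.]
 [ 81.   9. 191.]
 [ 97.  46. 192.]
 [ 71.  -1. 193.]
 [ 91.  49. 188.]
 [ 86.  48. 191.]
 [ 80.  51. 192.]]
```

Call:
play_rows(
  increments=[
    [[0.5,-2.3,0,0,0,-0.0175,0],[0.5,-2.3,0,0,0,-0.0175,0],[0.5,-2.3,0,0,0,-0.0175,0],[0.5,-2.3,0,0,0,-0.0175,0],[0.5,-2.3,0,0,0,-0.0175,0],[0.5,-2.3,0,0,0,-0.0175,0],[0.5,-2.3,0,0,0,-0.0175,0],[0,0,0,0,0,0,0]],
  ],
)

```text
time_s: 22.62
ee_pos: [0.5153, -0.2452, 0.1439]
tcp_rot: [1.61, 2.697, 0.0]
force: [0.2, -0.3, 0.0]
grip_width: 0.0
gripper_force: 0.0
```

Call:
play_rows(
  increments=[
    [[0,-1.5,0,0,0,0,0],[0,-1.5,0,0,0,0,0],[0,0,0,0,0,0,0]],
  ],
)

```text
time_s: 23.0
ee_pos: [0.5127, -0.2466, 0.1439]
tcp_rot: [1.61, 2.697, 0.0]
force: [-0.7, -0.0, -0.4]
grip_width: -0.0001
gripper_force: 0.1
```

Call:
play_rows(
  increments=[
    [[0,-1,0,0,0,0,0],[0,0,0,0,0,0,0]],
  ],
)

```text
time_s: 23.25
ee_pos: [0.5119, -0.247, 0.1439]
tcp_rot: [1.61, 2.697, 0.0]
force: [-0.1, -1.1, -0.2]
grip_width: -0.0001
gripper_force: 0.1
```

Call:
play_rows(
  increments=[
    [[0,-1,0,0,0,0,0],[0,-1,0,0,0,0,0],[0,0,0,0,0,0,0]],
  ],
)

```text
time_s: 23.62
ee_pos: [0.5105, -0.2477, 0.1439]
tcp_rot: [1.61, 2.697, 0.002]
force: [3.7, 2.0, -1.2]
grip_width: 0.0001
gripper_force: 2.5
```

Call:
play_rows(
  increments=[
    [[0,-1,0,0,0,0,0],[0,-0.5,0,0,0,0,0],[0,0,0,0,0,0,0]],
  ],
)

```text
time_s: 24.0
ee_pos: [0.5103, -0.2478, 0.144]
tcp_rot: [1.608, 2.696, 0.005]
force: [14.9, 6.4, -3.0]
grip_width: 0.0
gripper_force: 7.9
```

```bash
python3 sd.py 10
```

```text
yaw 118.36825631267523 p [ 0.5103 -0.2478  0.144 ] [14.9214  6.3958 -2.9878] 24.0
offset in tool [127.4137  27.4982]
side 181
[[ 89.  39. 187.]
 [ 74.  55. 184.]
 [ 67.  71. 178.]
 [ 67.  75. 161.]
 [ 67.  70. 142.]
 [ 67.  74. 125.]
 [ 68.  77. 107.]
 [ 64.  82.  98.]
 [ 75.  53.  80.]
 [ 60.  75.  81.]
 [ 60.  77.  63.]
 [ 60.  73.  42.]
 [ 60.  73.  23.]]
top 41
[[ 59. -17. 191.]
 [ 89.  54. 191.]
 [ 58.  -0. 198.]
 [ 81.  52. 203.]
 [ 82.  53. 188.]
 [ 71.  47. 202.]
 [ 70.  53. 190.]
 [ 70.  61. 191.]
 [ 65.  52. 193.]
 [ 68.  65. 190.]
 [ 63.  57. 195.]
 [ 66.  71. 194.]
 [ 61.  62. 196.]
 [ 59.  68. 201.]]
```

Call:
play_rows(
  increments=[
    [[0,1,0,0,0,0,0],[0,1,0,0,0,0,0],[0,2,0,0,0,0,0],[0,10,0,0,0,0,0],[0,25,0,0,0,0,0],[0,0,-40,0,0,0,0],[0,0,-60,0,0,0,0],[0,0,-60,0,0,0,0],[-40,0,-20,0,0,0,0],[0,0,0,0,0,0,0]],
  ],
)

```text
time_s: 25.35
ee_pos: [0.5642, -0.2662, 0.3248]
tcp_rot: [1.61, 2.695, 0.0]
force: [-0.6, 1.1, -1.2]
grip_width: 0.0002
gripper_force: 0.0
```

```bash
python3 sd.py 11 | head -3
python3 - <<'E'
from h import *
T=tcp(); im,d=shot('wrist','w12'); W=world('wrist',d,T); cv2.imwrite('pics/w12b.png',cv2.resize(im[...,::-1],(800,600),interpolation=2))
f=np.array([np.cos(np.radians(28.4)),np.sin(np.radians(28.4))]); l=np.array([-f[1],f[0]])
x=(W[...,:2]-np.array([.4562,-.3268]))@f*1e3; y=(W[...,:2]-np.array([.4562,-.3268]))@l*1e3; z=W[...,2]*1e3
for b in range(-70,80,15):
    m=(abs(y-b)<5)&(abs(z-196)<7)&(x>50)&(x<110); print(b,m.sum(), (x[m].max(),np.median(z[m&(x>60)])) if m.any() else '')
E
```

```text
yaw 118.29406975575725 p [ 0.5642 -0.2662  0.3248] [-0.5602  1.058  -1.2135] 25.35
offset in tool [85.7328 66.0905]
side 203
-70 145 (np.float64(71.80767098347425), np.float64(196.10009148780713))
-55 212 (np.float64(72.23171677692906), np.float64(195.85211440367135))
-40 218 (np.float64(72.90505209044764), np.float64(195.56965017845744))
-25 226 (np.float64(73.2257086813422), np.float64(195.3727744632559))
-10 234 (np.float64(73.74788626451387), np.float64(194.89648816433973))
5 236 (np.float64(74.23120796154667), np.float64(194.64042752658222))
20 254 (np.float64(74.82557112335951), np.float64(194.35427786358355))
35 272 (np.float64(75.32293705310236), np.float64(193.97042739796325))
50 270 (np.float64(75.58232444074895), np.float64(193.60096159380575))
65 270 (np.float64(76.03038751593947), np.float64(193.22266169647267))
```

View pics/w12b.png

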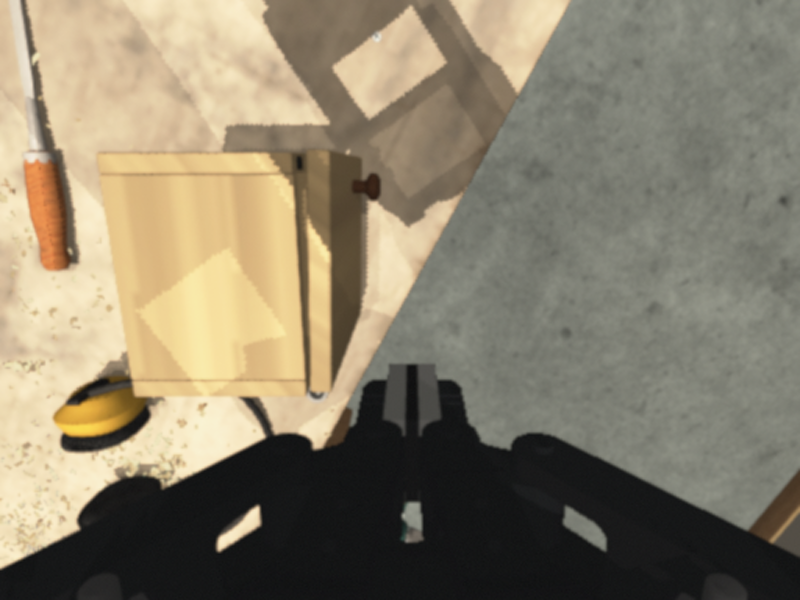

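The picture shows the door nearly shut along the cabinet front (strip from (318,152) to (320,392)), hinge end home, with a thin dark wedge towards the free edge at (300,165). I'll compare door and cabinet edges in the same image.

```bash
cat > gap.py <<'E'
from h import *
def gap(tag):
    T=tcp(); im,d=shot('wrist',tag); W=world('wrist',d,T)
    f=np.array([np.cos(np.radians(28.4)),np.sin(np.radians(28.4))]); l=np.array([-f[1],f[0]])
    x=(W[...,:2]-np.array([.4562,-.3268]))@f*1e3; y=(W[...,:2]-np.array([.4562,-.3268]))@l*1e3; z=W[...,2]*1e3
    for b in range(-66,76,15):
        m=(abs(y-b)<4)&(abs(z-196)<7); h=m&(x<40)
        s=np.sort(x[m]); j=s[(s>40)]; g=np.diff(j); k=g.argmax()
        print(b,'cab back %.1f gap %.1f-%.1f outer %.1f | cab z %.1f door z %.1f'%(s[s<0].min(),j[k],j[k+1],j[j<110].max(),np.median(z[h]),np.median(z[m&(x>j[k+1])])))
if __name__=='__main__':
    import sys; gap(sys.argv[1])
E
python3 gap.py w13
```

```text
-66 cab back -54.2 gap 55.7-58.1 outer 71.9 | cab z 198.6 door z 196.3
-51 cab back -54.1 gap 55.8-58.8 outer 72.4 | cab z 198.6 door z 195.7
-36 cab back -54.0 gap 55.8-58.8 outer 73.0 | cab z 198.7 door z 195.4
-21 cab back -54.2 gap 55.8-59.4 outer 73.3 | cab z 198.6 door z 195.2
-6 cab back -54.1 gap 55.8-60.0 outer 73.7 | cab z 198.6 door z 194.8
9 cab back -54.1 gap 55.8-60.9 outer 74.3 | cab z 198.6 door z 194.6
24 cab back -54.3 gap 55.8-60.4 outer 74.7 | cab z 198.6 door z 194.2
39 cab back -54.2 gap 55.8-61.6 outer 75.3 | cab z 198.6 door z 193.9
54 cab back -53.9 gap 56.2-62.2 outer 75.8 | cab z 198.6 door z 193.5
69 cab back -54.8 gap 56.0-61.9 outer 76.2 | cab z 198.6 door z 193.2
```

The free edge stands about 4 mm proud (1.7°), so it rebounded after the firm push. I'll push again softly and back off very slowly.

Call:
play_rows(
  increments=[
    [[30,0,0,0,0,0,0],[22,0,30,0,0,0,0],[0,0,55,0,0,0,0],[0,0,55,0,0,0,0],[0,0,35,0,0,0,0],[0,0,5,0,0,0,0],[0,-12,0,0,0,0,0],[0,-12,0,0,0,0,0],[0,-6,0,0,0,0,0],[0,-1,0,0,0,0,0],[0,-1,0,0,0,0,0],[0,-1,0,0,0,0,0]],
  ],
)

```text
time_s: 27.05
ee_pos: [0.5085, -0.2352, 0.1439]
tcp_rot: [1.61, 2.697, 0.0]
force: [0.4, 0.8, 0.7]
grip_width: 0.0
gripper_force: 0.0
```

Call:
play_rows(
  increments=[
    [[0,-0.7,0,0,0,0,0],[0,-0.7,0,0,0,0,0],[0,-0.7,0,0,0,0,0],[0,-0.7,0,0,0,0,0],[0,0,0,0,0,0,0]],
  ],
)

```text
time_s: 27.68
ee_pos: [0.5059, -0.2366, 0.1439]
tcp_rot: [1.61, 2.697, 0.0]
force: [-0.1, 0.7, -0.3]
grip_width: 0.0001
gripper_force: 0.1
```

```bash
python3 gap.py w14; python3 sd.py 14|head -2
```

```text
yaw 118.32002267963503 p [ 0.5059 -0.2366  0.1439] [ 0.3574  0.777  -0.5063] 27.725
offset in tool [139.3682  28.9273]Traceback (most recent call last):
  File "gap.py", line 11, in <module>
    import sys; gap(sys.argv[1])
                ~~~^^^^^^^^^^^^^
  File "gap.py", line 8, in gap
    s=np.sort(x[m]); j=s[(s>40)]; g=np.diff(j); k=g.argmax()
                                                  ~~~~~~~~^^
ValueError: attempt to get argmax of an empty sequence
```

Call:
play_rows(
  increments=[
    [[0,-0.5,0,0,0,0,0],[0,-0.5,0,0,0,0,0],[0,0,0,0,0,0,0]],
  ],
)

```text
time_s: 28.2
ee_pos: [0.505, -0.237, 0.1439]
tcp_rot: [1.61, 2.697, 0.0]
force: [0.6, 0.1, -1.1]
grip_width: 0.0002
gripper_force: 0.1
```

Call:
play_rows(
  increments=[
    [[0,-0.5,0,0,0,0,0],[0,0,0,0,0,0,0],[0,0,0,0,0,0,0]],
  ],
)

```text
time_s: 28.58
ee_pos: [0.5048, -0.2371, 0.1439]
tcp_rot: [1.61, 2.697, 0.001]
force: [4.6, 2.1, -0.6]
grip_width: -0.0003
gripper_force: 2.4
```

Call:
play_rows(
  increments=[
    [[0,0.2,0,0,0,0,0],[0,0.2,0,0,0,0,0],[0,0.2,0,0,0,0,0],[0,0.2,0,0,0,0,0],[0,0.2,0,0,0,0,0],[0,0.2,0,0,0,0,0],[0,0.3,0,0,0,0,0],[0,0.5,0,0,0,0,0],[0,1,0,0,0,0,0],[0,3,0,0,0,0,0],[0,12,0,0,0,0,0],[0,20,0,0,0,0,0]],
  ],
)

```text
time_s: 30.08
ee_pos: [0.539, -0.2188, 0.144]
tcp_rot: [1.611, 2.696, 0.0]
force: [-0.3, -0.8, 0.1]
grip_width: 0.0002
gripper_force: 0.0
```

Call:
play_rows(
  increments=[
    [[0,0,-40,0,0,0,0],[0,0,-60,0,0,0,0],[-25,0,-50,0,0,0,0],[-28,0,-30,0,0,0,0],[0,0,0,0,0,0,0]],
  ],
)

```text
time_s: 30.7
ee_pos: [0.565, -0.2666, 0.3256]
tcp_rot: [1.61, 2.695, 0.001]
force: [0.5, 0.8, -0.5]
grip_width: -0.0003
gripper_force: 0.0
```

```bash
python3 gap.py w15; python3 sd.py 15|head -2
```

```text
-66 cab back -54.7 gap 55.8-58.0 outer 71.5 | cab z 198.4 door z 196.1
-51 cab back -53.9 gap 55.8-58.0 outer 71.7 | cab z 198.5 door z 195.8
-36 cab back -54.4 gap 56.0-57.9 outer 72.0 | cab z 198.6 door z 195.6
-21 cab back -54.2 gap 55.9-58.6 outer 72.2 | cab z 198.6 door z 195.1
-6 cab back -54.3 gap 55.9-58.1 outer 72.5 | cab z 198.6 door z 194.7
9 cab back -53.9 gap 55.9-59.2 outer 72.6 | cab z 198.6 door z 194.6
24 cab back -54.2 gap 55.9-59.1 outer 72.9 | cab z 198.6 door z 194.3
39 cab back -53.9 gap 55.9-58.9 outer 73.1 | cab z 198.6 door z 193.9
54 cab back -54.7 gap 55.9-59.8 outer 73.4 | cab z 198.6 door z 193.5
69 cab back -54.6 gap 56.0-59.8 outer 73.6 | cab z 198.6 door z 193.2
yaw 118.31967840850069 p [ 0.5643 -0.2658  0.3238] [-0.0606  0.07    0.4778] 30.75
offset in tool [85.9397 66.4742]
```

Call:
play_rows(
  increments=[
    [[0,0,0,0,0,0,0],[0,0,0,0,0,0,0],[0,0,0,0,0,0,0],[0,0,0,0,0,0,0],[0,0,0,0,0,0,0],[0,0,0,0,0,0,0],[0,0,0,0,0,0,0],[0,0,0,0,0,0,0]],
  ],
)

```text
time_s: 31.85
ee_pos: [0.5631, -0.2659, 0.3239]
tcp_rot: [1.61, 2.697, 0.0]
force: [-0.2, -0.7, -0.4]
grip_width: -0.0004
gripper_force: 0.0
```

```bash
python3 gap.py w16 | sed -n '1p;5p;10p'
python3 - <<'E'
from h import *
# bottom of door from the wrist view: outer-face points low, for lean
T=tcp(); im,d=shot('wrist','w17'); W=world('wrist',d,T)
f=np.array([np.cos(np.radians(28.4)),np.sin(np.radians(28.4))]); l=np.array([-f[1],f[0]])
x=(W[...,:2]-np.array([.4562,-.3268]))@f*1e3; y=(W[...,:2]-np.array([.4562,-.3268]))@l*1e3; z=W[...,2]*1e3
m=(x>62)&(x<82)&(abs(y)<72)&(z>20)&(z<180); A=np.c_[y[m],z[m],np.ones(m.sum())]; b=x[m]
for _ in range(4):
    k=np.linalg.lstsq(A,b,rcond=None)[0]; o=abs(b-A@k)<3; A,b=A[o],b[o]
print('outer face x = %.4f y + %.4f z + %.1f'%tuple(k),len(b),'y range',A[:,0].min(),A[:,0].max(),'at y 70: z20 %.1f z190 %.1f'%(k@[70,20,1],k@[70,190,1]))
E
```

```text
-66 cab back -54.3 gap 55.8-58.0 outer 71.5 | cab z 198.6 door z 196.2
-6 cab back -54.2 gap 55.8-59.0 outer 72.5 | cab z 198.6 door z 194.9
69 cab back -54.2 gap 56.0-60.1 outer 73.8 | cab z 198.6 door z 193.3
outer face x = 0.0159 y + -0.0067 z + 73.7 2075 y range -71.886945273721 71.42868023659686 at y 70: z20 74.6 z190 73.5
```

Call:
play_rows(
  increments=[
    [[28,0,0,0,0,0,0],[25,0,30,0,0,0,0],[0,0,55,0,0,0,0],[0,0,55,0,0,0,0],[0,0,35,0,0,0,0],[0,0,5,0,0,0,0],[0,-12,0,0,0,0,0],[0,-12,0,0,0,0,0],[0,-8,0,0,0,0,0],[0,-2,0,0,0,0,0],[0,-0.5,0,0,0,0,0],[0,-0.5,0,0,0,0,0]],
  ],
)

```text
time_s: 33.45
ee_pos: [0.5074, -0.2358, 0.1439]
tcp_rot: [1.61, 2.697, 0.0]
force: [-0.5, 0.8, 0.1]
grip_width: 0.0002
gripper_force: 0.0
```

Call:
play_rows(
  increments=[
    [[0,-0.5,0,0,0,0,0],[0,-0.5,0,0,0,0,0],[0,-0.5,0,0,0,0,0],[0,-0.3,0,0,0,0,0],[0,0,0,0,0,0,0]],
  ],
)

```text
time_s: 34.08
ee_pos: [0.5057, -0.2367, 0.1439]
tcp_rot: [1.61, 2.697, 0.0]
force: [-0.3, -1.4, -0.5]
grip_width: 0.0
gripper_force: 0.1
```

Call:
play_rows(
  increments=[
    [[0,-0.3,0,0,0,0,0],[0,0,0,0,0,0,0]],
  ],
)

```text
time_s: 34.33
ee_pos: [0.5054, -0.2369, 0.1439]
tcp_rot: [1.61, 2.697, 0.0]
force: [-0.3, 0.7, -0.1]
grip_width: -0.0
gripper_force: 0.1
```

Call:
play_rows(
  increments=[
    [[0,-0.3,0,0,0,0,0],[0,0,0,0,0,0,0]],
  ],
)

```text
time_s: 34.58
ee_pos: [0.5051, -0.237, 0.1439]
tcp_rot: [1.61, 2.697, 0.0]
force: [-0.4, 0.2, -0.9]
grip_width: -0.0003
gripper_force: 0.1
```

Call:
play_rows(
  increments=[
    [[0,-0.2,0,0,0,0,0],[0,0,0,0,0,0,0]],
  ],
)

```text
time_s: 34.83
ee_pos: [0.505, -0.2371, 0.1439]
tcp_rot: [1.61, 2.697, 0.0]
force: [0.7, -0.3, -0.1]
grip_width: 0.0002
gripper_force: 0.2
```

Call:
play_rows(
  increments=[
    [[0,-0.2,0,0,0,0,0],[0,0,0,0,0,0,0]],
  ],
)

```text
time_s: 35.08
ee_pos: [0.5049, -0.2371, 0.1439]
tcp_rot: [1.61, 2.697, 0.001]
force: [1.6, 1.0, -0.8]
grip_width: -0.0001
gripper_force: 1.1
```

Light contact on the bumper (about 2 N). Creep away.

Call:
play_rows(
  increments=[
    [[0,0,0,0,0,0,0],[0,0.1,0,0,0,0,0],[0,0.1,0,0,0,0,0],[0,0.1,0,0,0,0,0],[0,0.1,0,0,0,0,0],[0,0.1,0,0,0,0,0],[0,0.1,0,0,0,0,0],[0,0.1,0,0,0,0,0],[0,0.1,0,0,0,0,0],[0,0.2,0,0,0,0,0],[0,0.3,0,0,0,0,0],[0,0.5,0,0,0,0,0]],
  ],
)

```text
time_s: 36.58
ee_pos: [0.5064, -0.2363, 0.1439]
tcp_rot: [1.61, 2.697, 0.0]
force: [0.7, 0.0, 0.1]
grip_width: 0.0002
gripper_force: 0.0
```

Call:
play_rows(
  increments=[
    [[0,1,0,0,0,0,0],[0,5,0,0,0,0,0],[0,12,0,0,0,0,0],[0,18,0,0,0,0,0],[0,0,-40,0,0,0,0],[0,0,-60,0,0,0,0],[-25,0,-50,0,0,0,0],[-28,0,-30,0,0,0,0],[0,0,0,0,0,0,0],[0,0,0,0,0,0,0]],
  ],
)

```text
time_s: 37.83
ee_pos: [0.5636, -0.2653, 0.3226]
tcp_rot: [-1.609, -2.697, -0.0]
force: [1.6, 0.8, -0.5]
grip_width: -0.0001
gripper_force: 0.0
```

```bash
python3 gap.py w18 | sed -n '1p;5p;10p'
python3 - <<'E'
from h import *
# bystanders: colour difference of first/last top view around gauge, tin, offcut
a=cv2.imread('pics/top1.png').astype(int); im,_=shot('top','top19'); b=im[...,::-1].astype(int)
for n,(u,v) in {'gauge':(148,163),'tin':(249,181),'offcut':(264,197)}.items():
    print(n,abs(a-b)[v-12:v+12,u-12:u+12].mean())
E
```

```text
-66 cab back -53.6 gap 55.9-57.8 outer 71.5 | cab z 198.6 door z 196.1
-6 cab back -54.2 gap 55.8-58.8 outer 72.4 | cab z 198.6 door z 194.9
69 cab back -53.5 gap 55.9-60.1 outer 73.7 | cab z 198.6 door z 193.3
gauge 10.31076388888889
tin 4.120949074074074
offcut 5.740162037037037
```

```bash
python3 -c "
from station import r
print(r.finish_job())"
```

```text
the job is handed in; nothing more can be done
None
```

The door is hung on both pins and swung shut against the bumpers; by camera its free edge rests about 2 mm (0.9°) proud, unchanged by a second soft push. I saw no sign that the tin, gauge or offcut moved, and handed the job in at about 38 s.

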